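# Hang a bracket level on the weighing pin and record it

### The job

Weigh the L-shaped bracket: take it out of its rack and hang it on the stand's pin by the one hole that lets it hang level, arm on top, and let go so that it hangs still. Then press the readout's record key fully down and let it come up, leaving the bracket hanging level. Do not disturb the transmitter, the multimeter or the valve block.

Things in the scene. Friction and masses are not known exactly. Their poses are not given: they have to be found in the camera images.
- bracket: Uniform flat dark aluminium L-plate, 6 mm thick, 0.3 kg, standing upright on edge in the rack, top edge 196 mm above the table. Origin: middle of the top edge; x square to the plate, y along the arm, z up. Arm: y -95 to 95, z 0 to -50 mm. Leg, down from one end: y -95 to -45, z -50 to -180 mm. A row of five equal 18 mm through holes in the arm, 30 mm below the top edge, 30 mm apart
- hole_a (a point): Centre of hole 1 of 5 in the bracket, counted from the leg end: y = -60 mm, z = -30 mm in the bracket's frame, mid thickness
- hole_b (a point): Centre of hole 2 of 5 in the bracket, counted from the leg end: y = -30 mm, z = -30 mm in the bracket's frame, mid thickness
- hole_c (a point): Centre of hole 3 of 5 in the bracket, counted from the leg end: y = 0 mm, z = -30 mm in the bracket's frame, mid thickness
- hole_d (a point): Centre of hole 4 of 5 in the bracket, counted from the leg end: y = 30 mm, z = -30 mm in the bracket's frame, mid thickness
- hole_e (a point): Centre of hole 5 of 5 in the bracket, counted from the leg end: y = 60 mm, z = -30 mm in the bracket's frame, mid thickness
- rack: Grey holder, fixed, base 120 x 220 x 10 mm; origin: centre of underside, axes as the bracket's at the start. The leg stands in a slot at y -70 mm (70 mm long, floor 16, walls to 42 mm above the table); the arm's free end rests in a slot on a post at y 75 mm (26 mm long, floor 146, walls to 172 mm). 1.6 mm play each side; lift the bracket straight up over 30 mm to clear. Its top edge is free
- stand: Weighing stand, fixed: base x -45 to 105, y -70 to 70, 14 mm thick; upright with a dark load-cell block (front face at x 45, 50 mm wide, top 226 mm above the table); from it a level round dark pin, 10 mm diameter, sticks out 92 mm towards the stand's -x, axis 220 mm above the table. Origin: on the table under the middle of the pin; z up. Nothing stands above the pin
- pin_mid (a point): Point on the pin's axis midway along it, 220 mm above the table; its axes are the stand's (x along the pin, towards the block)
- pin_tip (a point): Free, rounded end of the pin on its axis, 47 mm from pin_mid along the stand's -x
- readout: Black readout box of the scale, fixed to the table, 90 x 130 x 36 mm, with a small display; origin at the centre of its underside, z up. Its one big key sits at x = -15, y = 35 mm of the box
- key_top (a point): Centre of the top face of the round record key, 36 mm diameter, 58 mm above the table when not pressed; press straight down
- key (a joint): Travel of the record key, m: 0 = up, 0.006 = fully down; a spring returns it, 1.5 N to start it moving and 5 N fully down
- transmitter: Bystander: blue transmitter head on a steel foot, 120 mm high, about 95 mm wide, loose; origin at the centre of its underside
- multimeter: Bystander: yellow hand multimeter lying flat, 140 x 75 x 38 mm, loose; origin at the centre of its underside
- manifold: Bystander: steel valve block 75 x 75 mm with a round neck, 80 mm high, loose; origin at the centre of its underside
Things that resemble listed ones, but are neither listed nor needed, are in the scene too. There is more than one size of the readout; the job needs the smallest.

How it is judged:
On the way, in this order (a step that is already met when the one before it is completed fails the run):
1. the bracket hangs level and still on the pin, let go (x of hole_b in the frame of pin_mid between -0.046 and 0.046 m and y of hole_b in the frame of pin_mid between -0.008 and 0.008 m and z of hole_b in the frame of pin_mid between -0.009 and 0.003 m and angle between bracket's own z axis and vertical below 0.12 rad and contact force between the fingers and bracket below 0.1 N and linear speed of bracket below 0.04 m/s and angular speed of bracket below 0.4 rad/s), for 0.3 s.
2. the record key is pressed down while the bracket hangs level (all of step 1 and value of joint key above 0.0045 m).
At the end, for the whole second after the job is handed in: The bracket hangs still and released on the pin by hole b: hole centre within 46 mm of pin_mid along the pin, 8 mm sideways, 9 mm below to 3 mm above the axis; its z axis within 0.12 rad of vertical. The key, pressed at least 4.5 mm while it hung so, is up again (under 1.5 mm) (all of step 1 and value of joint key below 0.0015 m); the robot touches nothing.
It fails at once if the transmitter is pushed more than 20 mm or tipped (distance of transmitter from where it was at the start of the episode above 0.02 m or angle between transmitter's own z axis and vertical above 0.3 rad).
It fails at once if the multimeter is pushed more than 20 mm or tipped (distance of multimeter from where it was at the start of the episode above 0.02 m or angle between multimeter's own z axis and vertical above 0.3 rad).
It fails at once if the manifold is pushed more than 20 mm or tipped (distance of manifold from where it was at the start of the episode above 0.02 m or angle between manifold's own z axis and vertical above 0.3 rad).
It also fails if it takes over 56 s, if anything falls off the work surface, if the arm or the gripper's body presses on something with over 40 N, if the wrist force passes 120 N, or if a joint passes its speed limit or range.

### The arm

A 6-joint arm with a two-finger parallel gripper is mounted at the origin on the work surface. World frame = base frame: x ahead of the robot, y to its left, z up, the work surface at z = 0. Lengths are in m, angles in rad, forces in N, time in s.
With the tool pointing down it reaches from about 0.25 to 0.775 m from the base axis. Payload 4 kg.
Tool frame: the origin (TCP) lies at the very end of the fingers, on their centre line; the grasp point (between the pads) lies 19 mm behind it (arm.tcp_to_grasp is the distance from the TCP to the grasp point, in m); z points along the fingers, y is the direction in which the jaws open and shut (so a half turn about z gives the same grasp; the last joint's range is limited). The gripper opens to 94 mm and grips with 3 to 60 N. Pads are 16 mm wide; open, the fingers measure 119 mm over their backs; the gripper's body (75 mm by 177 mm) begins 78 mm behind the grasp point.
Start: joints at [1.24, 0.087, 1.371, -0, 1.684, -0.103], TCP at [0.124, 0.536, 0.206] pointing down, gripper open.
Joint ranges: [-3.1, 3.1], [-0.76, 2.03], [0.27, 2.55], [-1.08, 4.22], [0.17, 2.65], [-2.57, 2.57]. Speed limits (rad/s): [2.79, 2.79, 3.14, 3.14, 3.14, 3.14].

### API

Orientations are given as a unit quaternion [x, y, z, w].
In Python, from workcell import arm gives the robot as it stands. The module is installed in compiled form; this text tells all that it offers. Calls block until the motion is done:
- arm.goto(position, orientation): joint-space move of the TCP to a pose.
- arm.move_straight(position, max_speed=0.15, ori=None, force_limit=None): straight line of the TCP; ori=None keeps the orientation; max_speed is the mean speed in m/s. With force_limit (N) it stops when the force on the tool has changed by that much, and returns True; else False.
- arm.move_joints(angles): joint-space move.
- arm.open_gripper() and arm.close_gripper(strength=None): open the fingers fully, or close them until they stop; strength is the grip in N (None keeps the last).
- arm.sleep(seconds).
- arm.ik(position, orientation): joint angles nearest the present ones, or None.
- arm.grab_frame(name): name is "scene" or "top" or "wrist"; returns (picture, depth): 420x560x3 uint8, red, green, blue; 420x560 float32, m along the optical axis (not along the pixel's ray), 0 where there is no reading.
- arm.calibration(name): a dict with "fovy" (degrees; the focal length in pixels is half the picture's height over the tangent of half this angle, whatever the lens; pixels are square), "cx", "cy" (the principal point, pixels), "R" (3x3) and "t" (3): a world point X has camera coordinates R X + t. Camera axes: x right, y down, z forward; pixel columns grow to the right and rows downward; lengths in m; the calibration is good to about 2 mm. A picture is of the moment at which its call begins: read the wrist's pose just before it. calibration takes no time and is no camera call; for the wrist camera it gives the pose at the moment of the call.
A pose or a line that the arm cannot do raises arm.IKError and nothing moves.
- arm.finish_job(): hands the job in, once; it reports no verdict.
Readings, each from a call of its own:
- arm.get_t(): time.
- arm.get_joint_positions(): joint angles.
- arm.get_joint_vel(): joint speeds.
- arm.get_joint_efforts(): joint torques, N m.
- arm.get_position(): TCP position.
- arm.get_tool_rot(): TCP orientation.
- arm.get_ft_force(): force on the tool from outside, world axes, zero at the start.
- arm.get_torque(): the same for the moment, N m.
- arm.get_width(): finger opening in m.
Only numpy, scipy, OpenCV 4.12 (cv2) and the standard library are available. Lean on these libraries where they do the work, as an engineer would, in place of code of your own. Each camera call takes 0.05 s, during which the arm holds its last target. There are 200 camera calls.

## Working session

There is one attempt and no reset: what is moved stays moved. The work goes in short steps, each a Python script; the robot and the scene stay as the last script left them, time stands still between calls to the robot, and variables do not carry over. Pictures are saved under pics/ and viewed, about 8 in all and at most 12, crops included, and the job is handed in when it is done.

```bash
mkdir -p pics
cat > h.py <<'E'
import numpy as np, cv2
from workcell import arm
def grab(n):
    c=arm.calibration(n); im,d=arm.grab_frame(n)
    np.savez(f'{n}.npz',im=im,d=d,R=c['R'],t=c['t'],f=210/np.tan(np.radians(c['fovy'])/2),cx=c['cx'],cy=c['cy'])
    return load(n)
def load(n): return dict(np.load(f'{n}.npz'))
def cloud(c):
    v,u=np.mgrid[:420,:560]; d=c['d']
    P=np.stack([(u-c['cx'])/c['f']*d,(v-c['cy'])/c['f']*d,d],-1)
    W=(P-c['t'])@c['R']; W[d==0]=np.nan
    return W
def save(c,name,box=None,k=1):
    im=c['im']
    if box: a,b,e,g=box; im=im[b:g,a:e]
    im=cv2.resize(im,None,fx=k,fy=k,interpolation=cv2.INTER_CUBIC)
    cv2.imwrite(f'pics/{name}.png',im[...,::-1])
E
python3 - <<'E'
from h import *
a=grab('scene');b=grab('top')
im=np.hstack([a['im'],b['im']])
cv2.imwrite('pics/s.png',a['im'][...,::-1]);cv2.imwrite('pics/t.png',b['im'][...,::-1])
for c in(a,b): print(c['R'].round(3),c['t'],c['f'],c['cx'],c['cy'],(c['d']==0).mean(), -c['R'].T@c['t'])
E
```

```text
[[ 0.12   0.993 -0.008]
 [ 0.539 -0.072 -0.839]
 [-0.833  0.097 -0.544]] [-0.06504956 -0.16446087  1.60755588] 460.49881299612065 275.21765085601936 208.63044076794105 0.003903061224489796 [ 1.4362008  -0.10266841  0.73641102]
[[ 0.002 -1.    -0.006]
 [-0.999 -0.001 -0.055]
 [ 0.055  0.007 -0.998]] [0.00942355 0.6037058  1.14566451] 479.0521547981832 276.5576173397232 206.41508657658733 0.003945578231292517 [0.54028905 0.00268912 1.1769355 ]
```

View pics/s.png

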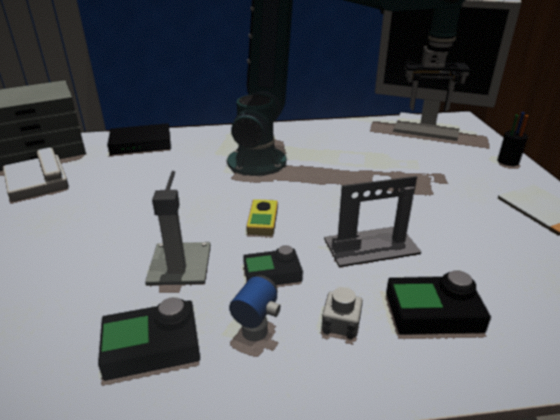

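View pics/t.png

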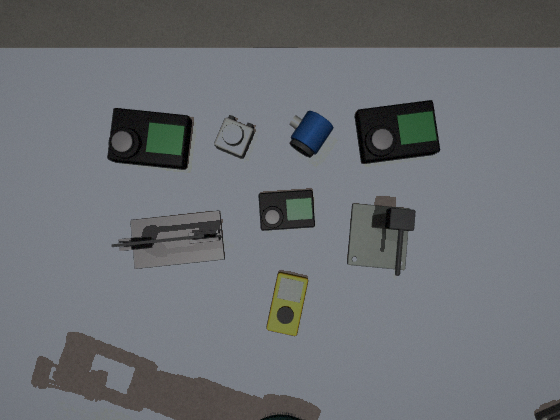

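The scene shows three readouts: in the top view they are at (150,138), (398,132) and (287,210), and the last is clearly the smallest. The rack is at (178,240), the stand at (380,235) with its pin running toward the robot. Next I measure these and confirm the readout and the leg side in a crop.

Run:
```python
from h import *
a=load('scene');b=load('top');W=cloud(b);S=cloud(a)
def rep(n,W,c,box,z0,z1):
    x0,y0,x1,y1=box; P=W[y0:y1,x0:x1].reshape(-1,3); m=(P[:,2]>z0)&(P[:,2]<z1);P=P[m]
    if len(P)<5: print(n,len(P));return
    r=cv2.minAreaRect(P[:,:2].astype(np.float32)*1000)
    l=cv2.fitLine(P[:,:2].astype(np.float32),cv2.DIST_HUBER,0,0.001,0.001).ravel()
    print(n,len(P),'med',np.median(P,0).round(4),'rect',np.round(r[0],1),np.round(r[1],1),round(r[2],1),'line ang',np.degrees(np.arctan2(l[1],l[0])).round(2),'z',P[:,2].min().round(3),P[:,2].max().round(3))
rep('brk top',W,b,(95,190,240,290),.188,.205)
rep('brk scene',S,a,(320,165,430,270),.188,.205)
rep('brk all scn',S,a,(320,165,430,270),.06,.205)
rep('rack base',W,b,(95,190,240,290),.005,.015)
rep('pin',W,b,(340,190,420,290),.214,.2225)
rep('pin ends',W,b,(385,235,420,290),.19,.24)
rep('pin scn',S,a,(160,165,180,195),.19,.24)
rep('block',W,b,(340,190,420,290),.2235,.235)
rep('standbase',W,b,(340,190,420,290),.008,.02)
rep('key',W,b,(255,180,320,240),.05,.065)
rep('box',W,b,(255,180,320,240),.028,.045)
for n,bx in (('keyL',(100,100,195,170)),('keyR',(350,95,440,165))): rep(n,W,b,bx,.065,.12)
rep('trans',W,b,(280,100,340,165),.03,.2)
rep('meter',W,b,(260,260,315,345),.03,.045)
rep('manif',W,b,(210,110,262,165),.03,.1)
A=cv2.resize(a['im'][160:295,225:435],(798,513),interpolation=3)
cv2.imwrite('pics/c1.png',A[...,::-1])
```

```text
brk top 277 med [0.5247 0.253  0.1964] rect [523.8 253.2] [  6.  191.6] 6.2 line ang -83.86 z 0.189 0.201
brk scene 366 med [0.5254 0.2511 0.1949] rect [523.7 252.3] [ 12.1 192. ] 6.4 line ang -83.78 z 0.188 0.2
brk all scn 2380 med [0.5285 0.24   0.154 ] rect [520.1 252.2] [ 32.4 191.7] 2.1 line ang -84.68 z 0.06 0.2
rack base 3885 med [0.5196 0.2555 0.0103] rect [523.7 279.3] [241.4 354.4] 0.1 line ang -76.47 z 0.005 0.015
pin 107 med [ 0.5339 -0.231   0.2214] rect [ 526.6 -241. ] [131.2  47.5] 7.5 line ang -1.63 z 0.214 0.222
pin ends 211 med [ 0.4965 -0.2324  0.2238] rect [ 496.6 -232.8] [10.7 79.6] 85.4 line ang -5.54 z 0.217 0.229
pin scn 184 med [ 0.5478 -0.2327  0.2266] rect [ 516.6 -236. ] [114.4  37.8] 5.4 line ang -3.71 z 0.217 0.23
block 617 med [ 0.5617 -0.2353  0.2257] rect [ 522.9 -235.2] [ 49.7 132.4] 84.5 line ang -5.17 z 0.224 0.23
standbase 2657 med [ 0.5203 -0.2183  0.0139] rect [ 532.4 -236.3] [141.3 149.9] 84.7 line ang 29.22 z 0.008 0.02
key 209 med [0.5767 0.0207 0.0572] rect [577.5  21. ] [44.1 44.5] 21.3 line ang -80.91 z 0.05 0.064
box 1679 med [ 0.6014 -0.0242  0.0362] rect [595.  -12.8] [ 89.9 130. ] 4.0 line ang 74.16 z 0.028 0.045
keyL 711 med [0.7488 0.3648 0.0779] rect [751.1 368.4] [70.7 71. ] 48.1 line ang -24.85 z 0.065 0.088
keyR 701 med [ 0.7539 -0.2307  0.0776] rect [ 755.9 -232. ] [70.6 71.9] 71.9 line ang 15.11 z 0.065 0.089
trans 1353 med [ 0.7647 -0.0636  0.1124] rect [770.8 -59.2] [89.6 88.4] 56.5 line ang -19.68 z 0.057 0.125
meter 1514 med [ 0.3715 -0.0148  0.033 ] rect [371.5 -14.8] [ 73.7 137.9] 77.8 line ang -12.43 z 0.03 0.043
manif 1052 med [0.7648 0.1111 0.0512] rect [772.8 112.4] [76.2 83.8] 66.7 line ang -61.75 z 0.03 0.086
```

View pics/c1.png

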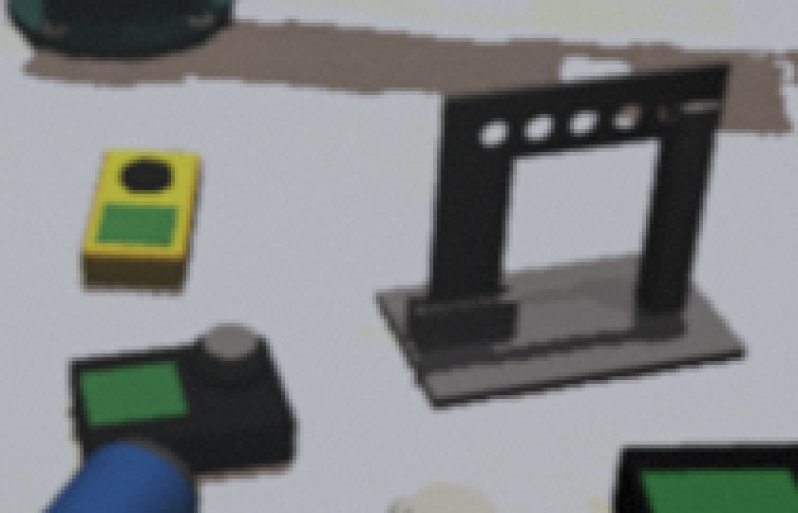

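The crop confirms it: the leg is at the -y (left) end of the rack at crop (470,200), and hole b is the second from the left at (539,127). The small readout measures 90x130 mm with its key at 58 mm, so its key is at about (0.577, 0.021). Next I go above the grasp point and take a close look.

```bash
cat >> h.py <<'E'
from scipy.spatial.transform import Rotation as Rn
def down(yaw,s=1):
    # tool y along s*(cos yaw, sin yaw), z down
    y=s*np.array([np.cos(yaw),np.sin(yaw),0]);z=np.array([0,0,-1.]);x=np.cross(y,z)
    return Rn.from_matrix(np.stack([x,y,z],1)).as_quat()
def rect(W,box,z0,z1):
    x0,y0,x1,y1=box; P=W[y0:y1,x0:x1].reshape(-1,3); P=P[(P[:,2]>z0)&(P[:,2]<z1)]
    r=cv2.minAreaRect(P[:,:2].astype(np.float32)*1000); return P,np.round(r[0],1),np.round(r[1],1),round(r[2],1)
E
python3 - <<'E'
from h import *
yb,yp=np.radians(6.15),np.radians(-5.3)
for s in (1,-1):
    for p,y in (((.529,.2055,.175),yb),((.529,.2055,.30),yb),((.40,-.24,.28),yp),((.48,-.25,.225),yp),((.577,.021,.06),0)):
        q=arm.ik(p,down(y,s)); print(s,p,None if q is None else np.round(q,2))
s=min((1,-1),key=lambda s:np.abs(arm.ik((.529,.2055,.3),down(yb,s))-np.array(arm.get_joint_positions())).max())
print(s)
arm.goto((.529,.2055,.30),down(yb,s))
w=grab('wrist');save(w,'w1');print(arm.get_t())
W=cloud(w)
for z0,z1 in((.19,.202),):
    P,*r=rect(W,(0,0,560,420),z0,z1); print(r,len(P))
E
```

```text
1 (0.529, 0.2055, 0.175) [ 0.27  0.13  1.38 -0.    1.63  0.16]
1 (0.529, 0.2055, 0.3) [ 0.27  0.13  1.14 -0.    1.87  0.16]
1 (0.4, -0.24, 0.28) [-0.66 -0.1   1.41 -0.    1.83 -0.57]
1 (0.48, -0.25, 0.225) [-0.58  0.06  1.36 -0.    1.72 -0.49]
1 (0.577, 0.021, 0.06) [-0.06  0.22  1.51 -0.    1.41 -0.06]
-1 (0.529, 0.2055, 0.175) None
-1 (0.529, 0.2055, 0.3) None
-1 (0.4, -0.24, 0.28) None
-1 (0.48, -0.25, 0.225) None
-1 (0.577, 0.021, 0.06) NoneTraceback (most recent call last):
  File "<stdin>", line 6, in <module>
  File "<stdin>", line 6, in <lambda>
TypeError: unsupported operand type(s) for -: 'NoneType' and 'float'
```

Run:
```python
from h import *
arm.goto((.529,.2055,.30),down(np.radians(6.15)))
w=grab('wrist');save(w,'w1');print(arm.get_t(),arm.get_position())
W=cloud(w)
P,*r=rect(W,(0,0,560,420),.188,.204); print(r,len(P),P.min(0),P.max(0))
```

```text
2.0667 [0.52846419 0.20648579 0.29982366]
[array([522.9, 252. ]), array([  5.4, 189.9]), 6.1] 1853 [0.51021591 0.15725152 0.19444968] [0.53534508 0.34655541 0.19903064]
```

View pics/w1.png

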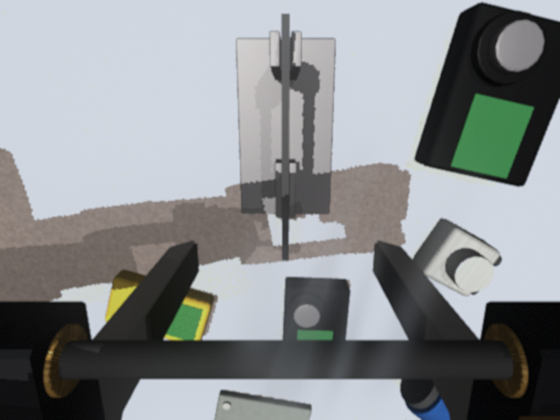

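The bracket's top edge is sharp in the close view, running along column 285 (rows 15–260), centred between the fingers. It measures 189.9 mm long with its centre at (0.5229, 0.2520) and yaw 6.1°. I'll grip 48 mm toward the leg and lift.

Run:
```python
from h import *
q=down(np.radians(6.1))
arm.move_straight((.528,.2043,.22),.15,ori=q)
print(arm.move_straight((.528,.2043,.175),.08,force_limit=8),arm.get_position())
arm.close_gripper(45); print(arm.get_width(),arm.get_t())
arm.move_straight((.528,.2043,.215),.05); arm.move_straight((.528,.2043,.27),.12)
arm.sleep(.2);p=arm.get_position();print(p,arm.get_width(),arm.get_ft_force(),arm.get_t())
w=grab('wrist');save(w,'w2');W=cloud(w);t=p[2]+.021
P,*r=rect(W,(200,0,360,300),t-.012,t+.012);print('wrist',r,len(P),P[:,2].min(),P[:,2].max())
f=P[:,1]; print('tilt dz/dy',np.polyfit(f,P[:,2],1))
b=grab('top');P,*r=rect(cloud(b),(60,170,260,310),t-.012,t+.012);print('top',r,len(P))
```

```text
False [0.52802353 0.20430375 0.1749598 ]
0.005727498343026644 4.7583
[0.52750084 0.20415927 0.26849037] 0.005896954932115645 [ 0.25700381  0.40416538 -2.4951274 ] 6.5167
wrist [array([517. , 255.5]), array([ 29.7, 131.5]), 12.4] 5135 0.2774933278839287 0.3014588791468289
tilt dz/dy [-0.00117353  0.29056055]
top [array([531.2, 182. ]), array([ 6.7, 48.1]), 3.9] 75
```

View pics/w2.png

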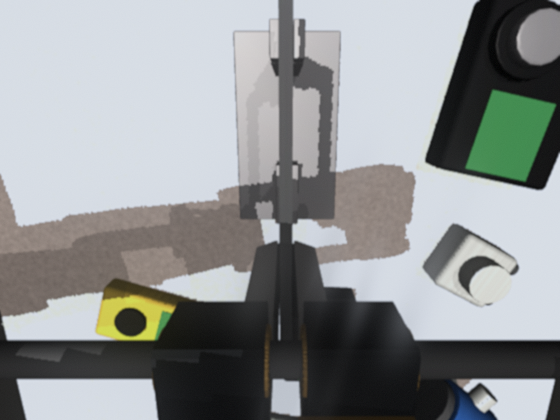

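The bracket is held level (top edge along column 287, between the closed fingers) and is clear of the rack. I'll carry it in front of the pin tip and check its alignment with the pin in the same views.

Run:
```python
from h import *
yp=np.radians(-5.3);q=down(yp)
arm.move_straight((.42,.2,.30),.2)
arm.goto((.4117,-.2431,.30),q)
arm.move_straight((.4117,-.2431,.229),.12)
arm.sleep(.4);p=arm.get_position();print(p,arm.get_width(),arm.get_t())
b=grab('top');s=grab('scene');w=grab('wrist')
W=cloud(b)
P,*r=rect(W,(330,255,480,330),.238,.262);print('brk',r,len(P),P[:,2].mean())
xs=np.array([np.cos(yp),np.sin(yp)]);ys=np.array([-xs[1],xs[0]]);o=np.array([.503,-.2335])
for n,W in(('top',W),('scene',cloud(s)),('wrist',cloud(w))):
    X=W[...,:2]-o;sx=X@xs;sy=X@ys;z=W[...,2]
    m=(sx>-50)&(abs(sy)<.013)&(sx>-.06)&(sx<.035)&(z>.212)&(z<.235);
    v,u=np.where(m);print(n,m.sum(),'pin sx',sx[m].min(),sx[m].max(),'z',np.percentile(z[m],[5,50,95]))
    for a in(-.04,-.02,0,.02):
        k=m&(abs(sx-a)<.008);print('  ',a,k.sum(),'sy mid',(np.percentile(sy[k],2)+np.percentile(sy[k],98))/2 if k.any() else 0,np.ptp(sy[k]) if k.any() else 0)
    m=(sx>-.11)&(sx<-.07)&(sy>-.13)&(sy<.2)&(z>.242)&(z<.258)
    v,u=np.where(m);k=(sy[m]>.0);print('  brk sy',np.percentile(sy[m],[1,99]),'sx',np.median(sx[m]),'z',np.median(z[m][k]),'slope',np.polyfit(sy[m][k],z[m][k],1)[0],'yaw',np.polyfit(sy[m],sx[m],1)[0])
cv2.imwrite('pics/s3.png',np.hstack([cv2.resize(s['im'][130:290,100:280],(405,360),interpolation=2),cv2.resize(w['im'],(390,292))[:360] if 0 else cv2.copyMakeBorder(cv2.resize(w['im'],(390,292)),0,68,0,0,0)])[...,::-1])
```

```text
[ 0.41181704 -0.24325334  0.22936522] 0.005613301913233692 10.0917
brk [array([ 425.1, -168.1]), array([135.2,  28.7]), 79.8] 288 0.24896742185325685
top 214 pin sx -0.046379494062417856 0.03496144834770331 z [0.22049363 0.22406083 0.22661676]
   -0.04 38 sy mid 0.0001893676956183218 0.010590975493814755
   -0.02 41 sy mid 1.803301016779866e-05 0.008912418622716328
   0 42 sy mid -0.00013589401718951642 0.01005495850759032
   0.02 43 sy mid -6.389255714256675e-05 0.009749040346405061
  brk sy [-0.00778202  0.12566122] sx -0.08882211038245255 z 0.2497997018366654 slope -0.0005125317912397433 yaw 0.010688576666130779
scene 83 pin sx -0.04514020032779584 0.03421427009717135 z [0.22166019 0.22562946 0.22784285]
   -0.04 11 sy mid 0.00044616081995635924 0.006875074939637888
   -0.02 18 sy mid 0.0001224601428667007 0.009165047384938644
   0 17 sy mid -0.00025439627203818413 0.009701021631783012
   0.02 14 sy mid -0.00032900062026593787 0.00916841465657957
  brk sy [-0.06254481  0.1228015 ] sx -0.08763755217627786 z 0.24856626189142333 slope -0.006398103928111075 yaw -0.02295144086469827
wrist 2787 pin sx -0.04887387582408213 0.03497168097375802 z [0.22182842 0.22479002 0.22633811]
   -0.04 538 sy mid -0.0010208784807115992 0.009869159066041005
   -0.02 530 sy mid -0.0010751893611238403 0.010034171474924147
   0 534 sy mid -0.0011144877168361895 0.01015387616912462
   0.02 528 sy mid -0.0010879501978134309 0.010011490838858692
  brk sy [-0.05144475  0.09907633] sx -0.09049096024704288 z 0.2509328112883694 slope -0.0009964283369514148 yaw 0.00016277542734864805
```

View pics/s3.png

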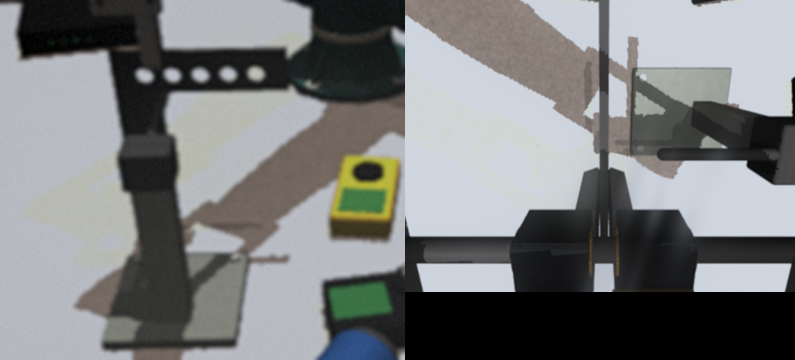

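Both views agree: the pin's offset is within about 1 mm, and the arm's free end is at sy ≈ 0.1257 (0.125 wanted). The top edge is at 0.250, so hole b is coaxial with the pin. Next is the insertion, watching the force.

Run:
```python
from h import *
yp=np.radians(-5.3);xs=np.array([np.cos(yp),np.sin(yp),0]);ys=np.array([-xs[1],xs[0],0])
p0=np.array([.4117,-.2431,.229])-.0005*ys
hit=arm.move_straight(p0+.065*xs,.05,force_limit=5)
print(hit,arm.get_position(),arm.get_ft_force(),arm.get_t())
if not hit:
    f0=arm.get_ft_force()
    hit=arm.move_straight(p0+.065*xs-[0,0,.006],.015,force_limit=2.0)
    arm.sleep(.2);print(hit,arm.get_position(),np.subtract(arm.get_ft_force(),f0),arm.get_t())
s=grab('scene');save(s,'s4',(100,130,280,290),3)
```

```text
False [ 0.47613602 -0.24958518  0.22908949] [ 0.73710952 -0.05088577 -3.04702212] 11.6917
True [ 0.47634084 -0.24970606  0.22465153] [-1.04355229 -0.45022003  9.18741956] 12.25
```

View pics/s4.png

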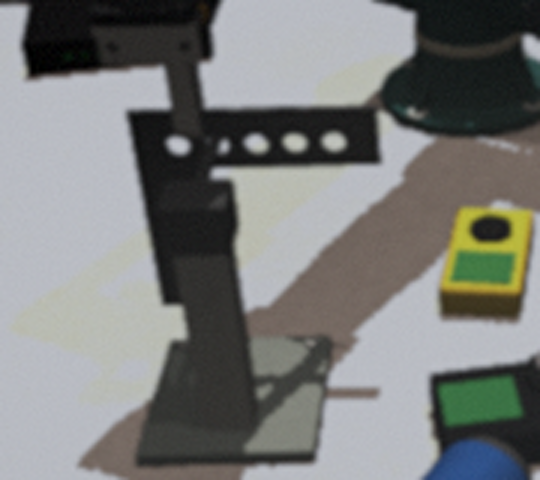

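The pin fills hole 2 (crop (220,147)) and contact came at the expected height. I'll ease up slightly, release, retreat and check.

Run:
```python
from h import *
p=np.array(arm.get_position())
arm.move_straight(p+[0,0,.0005],.01);print(arm.get_ft_force())
arm.open_gripper();arm.sleep(.3);print(arm.get_width(),arm.get_ft_force())
arm.move_straight(p+[0,0,.12],.12);arm.sleep(.3);print(arm.get_t())
b=grab('top');s=grab('scene');save(s,'s5',(100,130,280,290),3)
yp=np.radians(-5.3);xs=np.array([np.cos(yp),np.sin(yp)]);ys=np.array([-xs[1],xs[0]]);o=np.array([.503,-.2335])
for n,c in(('top',b),('scene',s)):
    W=cloud(c);X=W[...,:2]-o;sx=X@xs;sy=X@ys;z=W[...,2]
    m=(sx>-.045)&(sx<0)&(sy>-.08)&(sy<.14)&(z>.235)&(z<.262)
    print(n,m.sum(),'sy',np.percentile(sy[m],[1,99]),'sx',np.median(sx[m]),'z',np.median(z[m]),'slope',np.polyfit(sy[m],z[m],1)[0],'yaw',np.polyfit(sy[m],sx[m],1)[0])
```

```text
[-0.31740397 -0.90830585 -0.47613187]
0.09411083234043524 [ 0.30802868 -0.33306252  0.3975855 ]
15.8583
top 312 sy [-0.05262466  0.12500084] sx -0.024070514566252206 z 0.24525273005976794 slope -0.0051897133389702385 yaw -0.00022997757996118064
scene 499 sy [-0.06280838  0.12352234] sx -0.022719011726515324 z 0.24279271635360322 slope -0.0024194747158339997 yaw -0.0008442068483020197
```

View pics/s5.png

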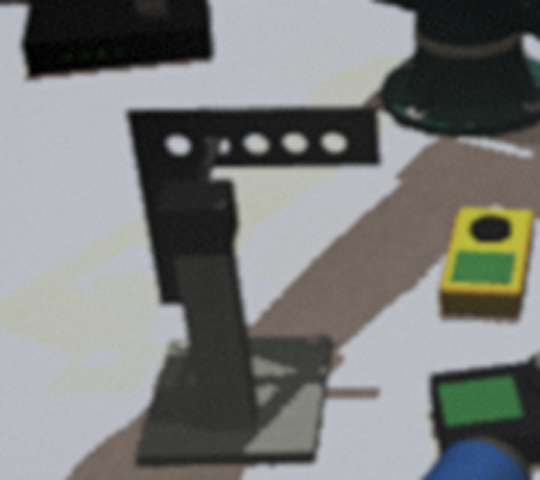

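It hangs level (slope < 0.006, top edge at 0.244–0.245, hole b at sy ≈ 0). Next I press the key with closed fingers.

Run:
```python
from h import *
p=np.array(arm.get_position());arm.move_straight((p[0],p[1]+.1,.34),.2)
arm.close_gripper(10)
q=down(np.radians(0)); k=np.array([.5777,.021])
arm.goto((*k,.16),q)
arm.move_straight((*k,.07),.12); arm.sleep(.3)
f0=np.array(arm.get_ft_force())
h=arm.move_straight((*k,.049),.02,force_limit=10)
print(h,arm.get_position(),np.subtract(arm.get_ft_force(),f0),arm.get_t())
arm.sleep(.3);print(arm.get_position(),np.subtract(arm.get_ft_force(),f0))
arm.move_straight((*k,.07),.05);print(np.subtract(arm.get_ft_force(),f0))
arm.move_straight((*k,.25),.15)
arm.goto((.40,.15,.3),q);arm.sleep(.3);print(arm.get_t())
b=grab('top');s=grab('scene');save(s,'s6',(100,130,380,340),2.5)
yp=np.radians(-5.3);xs=np.array([np.cos(yp),np.sin(yp)]);ys=np.array([-xs[1],xs[0]]);o=np.array([.503,-.2335])
for n,c in(('top',b),('scene',s)):
    W=cloud(c);X=W[...,:2]-o;sx=X@xs;sy=X@ys;z=W[...,2]
    m=(sx>-.045)&(sx<0)&(sy>-.08)&(sy<.14)&(z>.235)&(z<.262)
    print(n,m.sum(),'sy',np.percentile(sy[m],[1,99]),'z',np.median(z[m]),'slope',np.polyfit(sy[m],z[m],1)[0])
    m=np.hypot(W[...,0]-k[0],W[...,1]-k[1])<.012;print(' key z',np.nanmedian(z[m]))
```

```text
True [0.57766107 0.02100993 0.05254348] [-1.43933735 -0.05141595  4.19509848] 21.1417
[0.57760789 0.02101091 0.05228423] [-0.67987597 -0.03487814  5.81263829]
[-0.2415142  -1.44286496 -1.30404135]
24.5167
top 329 sy [-0.06237408  0.12483099] z 0.2454969092249674 slope -0.0052786260460207885
 key z 0.05798618152361364
scene 505 sy [-0.06309233  0.12338945] z 0.24266009975373523 slope -0.0019684055327193976
 key z 0.059611536109868704
```

View pics/s6.png

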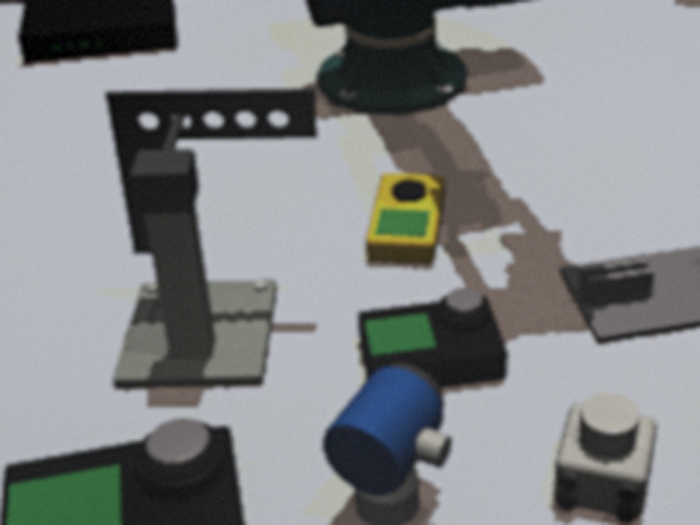

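The bracket still hangs level with the pin in hole 2 (178,120), the key is back up at (465,303) and the bystanders haven't moved. The press reached about 5.7 mm by TCP height. There's plenty of time, so I'll press once more to a firmer stop to remove doubt, then hand in.

Run:
```python
from h import *
q=down(0.); k=(.5777,.021)
arm.goto((*k,.16),q); arm.move_straight((*k,.065),.12); arm.sleep(.3)
f0=np.array(arm.get_ft_force())
h=arm.move_straight((*k,.0505),.015,force_limit=25); arm.sleep(.3)
print(h,arm.get_position(),np.subtract(arm.get_ft_force(),f0))
arm.move_straight((*k,.25),.12); arm.goto((.40,.15,.3),q); arm.sleep(.5)
b=grab('top');W=cloud(b);z=W[...,2]
print('key z',np.nanmedian(z[np.hypot(W[...,0]-k[0],W[...,1]-k[1])<.012]))
P,*r=rect(W,(360,200,480,290),.238,.252)
yp=np.radians(-5.3);o=np.array([.503,-.2335]);X=W[...,:2]-o;sx=X@[np.cos(yp),np.sin(yp)];sy=X@[-np.sin(yp),np.cos(yp)]
m=(sx>-.045)&(sx<0)&(sy>-.08)&(sy<.14)&(z>.235)&(z<.262)
sl=np.polyfit(sy[m],z[m],1)[0];print('brk',m.sum(),np.percentile(sy[m],99),np.median(z[m]),sl)
for n,bx,z0,z1 in(('trans',(280,100,340,165),.03,.2),('meter',(260,260,315,345),.03,.045),('manif',(210,110,262,165),.03,.1)): print(n,rect(W,bx,z0,z1)[1])
print(arm.get_t())
if abs(sl)<.05 and m.sum()>200: arm.finish_job();print('done')
```

```text
False [0.57778025 0.02100766 0.0522365 ] [-3.19956957 -0.04282305  8.58566842]
key z 0.05802035253363193
brk 330 0.12477715242296888 0.24557904429536212 -0.0053262710282647036
trans [770.9 -59.2]
meter [371.6 -14.7]
manif [772.5 112.3]
31.5583
the job is handed in; nothing more can be done
done
```

The bracket is hanging level and released on the pin by hole b, the record key has been pressed and is up again, and the job is handed in at about 31.6 s of the 56 s allowed. `finish_job` gives no verdict, so these are my own last checks:

- **Bracket:** the top edge slopes about 0.005, and its height and end position put hole b within about 1 mm sideways of the pin axis. It sits about 4 mm below the axis and about 24 mm from `pin_mid` toward the tip.
- **Key:** I pressed the smallest readout's key twice, the second time only to be sure of a full press. The second press settled about 5.8 mm down at 8.6 N; the first settled at about 5.7 mm. The key top then read 58.0 mm, so it is up.
- **Bystanders:** the transmitter, multimeter and valve block all measured within 0.5 mm of where they started.

The scene camera read the bracket's top edge about 3 mm lower than the top camera did, and the key about 1.6 mm higher. Both are within tolerance, and no check failed.

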